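# Set and hold the crane's outrigger leg

### The job

The orange container stands in the way of the toy crane's outrigger leg: load it upright into the green wagon on the track. Then slide the leg out until its white pointer is level with the red mark, keeping the yellow cam lever open until you are there, and, with the leg held at the mark, squeeze the cam lever fully closed towards the fixed cheek. Finish while still holding: do not let go, keep the leg at the mark and the lever squeezed shut, and leave the engine and the other toys alone.

Things in the scene. Friction and masses are not known exactly. Their poses are not given: they have to be found in the camera images.
- gantry: Fixed wooden gantry. Origin on the table midway between its ends; x along the oak track (50 mm wide, top 12 mm high, x = -210 to 150) below it, y along its beam and the leg's outward travel. Uprights 20 x 25 mm at x = +-50, y = +-90; beam to y = +-120, 30 mm wide, top 213 mm high, with yellow trolley and magnet hook. Blue ruler flat on the table at x = 80 to 120, y = 160 to 310.
- leg: Oak outrigger leg, axes as the gantry's; slides out along +y by 0 to 100 mm, starts fully in. Origin on the table at gantry (0, 200 + slide, 0) mm. A spring always pulls it in (3 N in, 6.5 N out), also with the lever shut: hold it. Its parts under cheek and lever are 24 mm high (x = -25 to 37), the pointer arm at +x 11 mm. A blue sleeve, 38 mm high, guides it at gantry y = 80 to 130.
- end_board (a point): Middle of the inner (-y) face of the leg's upright end board, at leg (0, 18, 45) mm. The board spans leg x = +-45, y = 18 to 28, top 66 mm high. Fingers reaching down on its -y side, one on either side of cheek and lever, can push it and so the leg outward.
- cheek (a point): Middle of the outer (-x) face of the fixed oak cheek on the leg, at leg (-15, -3, 45) mm. The cheek spans leg x = -15 to -5, y = -24 to 18, 24 to 66 mm high; the lever closes towards it.
- pointer (a point): Tip of the white pointer arm on the leg, at leg (85, 0, 8.5) mm; it moves with the leg along the ruler.
- mark: Red mark block, 22 x 12 (along the ruler) x 10 mm high, fixed on the ruler with its axes parallel to the gantry's, at gantry x = 100, some 50 to 85 mm further out than the pointer's start; origin at the centre of its underside. Pointer level with the mark: the same gantry y as this origin.
- cam (a joint): Yellow cam lever's travel in m: 0 open (start), 0.014 fully closed. An upright paddle on the leg, 10 mm thick (x), leg y = -22 to 16, 25 to 66 mm high; slides along leg -x to the cheek and springs open if released (2 N open, 5 N closed, 1 N friction). Width over cheek and lever: 44 mm open (x = -15 to 29), 30 mm closed (x = -15 to 15).
- cam_pad (a point): Middle of the lever's outer face (the side away from the cheek), 48 mm above the table; at leg (29 open, 15 closed; -3, 48) mm.
- container: Loose orange wooden container box, 66 (x) x 40 (y) x 50 mm high, 0.08 to 0.17 kg, origin at the centre of its underside. It starts on the table beyond the end of the leg, its long side roughly along the leg.
- wagon: Loose green container wagon on the track (wheels do not turn; it rests by its weight), about 0.3 kg. Origin at the bottom of its wheels, midway; x along its length. Tray floor 28 mm above the origin, inside 80 (x) x 48 (y) mm; side walls (along x) 5 mm thick rise 8 mm above the floor, end walls 14 mm. A loaded container lies with its long side along the wagon.
- engine: Black shunting engine on the track beyond the wagon, 100 x 50 x 86 mm, origin at the bottom of its wheels; leave alone.
- tree1: Green toy tree, 105 mm high, 60 mm wide, origin under its foot; leave alone.
- tree2: Small green toy tree, 85 mm high, 52 mm wide; leave alone.
- blue_container: Blue container box, 70 x 40 x 50 mm; leave alone.
- house: Yellow toy house with red roof, 60 x 60 x 100 mm; leave alone.
- signal: Toy signal post, 44 mm foot, 120 mm high; leave alone.
Things that resemble listed ones, but are neither listed nor needed, are in the scene too. Several things have the shape of the container; the one meant has the colours described above.

How it is judged:
By the outcome, as a careful person would: the job done as asked, in the order asked, and still so for the second after the job is handed in, while the arm keeps its last pose, push and grip.
It also fails if it takes over 61 s, if anything falls off the work surface, if the arm or the gripper's body presses on something with over 40 N, if the wrist force passes 120 N, or if a joint passes its speed limit or range.

### The arm

A 6-joint arm with a two-finger parallel gripper is mounted at the origin on the work surface. World frame = base frame: x ahead of the robot, y to its left, z up, the work surface at z = 0. Lengths are in mm, angles in degrees, forces in N, time in s.
With the tool pointing down it reaches from about 350 to 850 mm from the base axis. Payload 8.1 kg.
Tool frame: the origin (TCP) lies at the very end of the fingers, on their centre line; the grasp point (between the pads) lies r.tcp_to_grasp behind it (r.tcp_to_grasp is the distance from the TCP to the grasp point, in mm); z points along the fingers, y is the line along which they close (so a half turn about z gives the same grasp; the last joint's range is limited). The gripper opens to 85 mm and grips with 20 to 120 N. Pads are 22 mm wide; open, the fingers measure 114 mm over their backs; the gripper's body (76 mm by 85 mm) begins 54 mm behind the grasp point. The pads swing forward as they close: fully open they stand 13 mm farther back than shut.
Start: joints at [-69.866, 7.471, 85.268, -0, 87.261, -4.893], TCP at [253.845, -543.662, 231.292] pointing down, gripper open.
Joint ranges: [-169.43, 169.43], [-51.17, 129.36], [1.28, 143.12], [-76.62, 256.62], [0, 156.53], [-152.29, 152.29]. Speed limits (degrees/s): [136.94, 136.94, 159.86, 180, 180, 180].

### API

Orientations are given as [roll, pitch, yaw] about the fixed x, y, z axes, in that order (R = Rz(yaw) Ry(pitch) Rx(roll)).
In Python, from bench import r gives the robot as it stands.
- The arm moves only by the shell command python3 -m handwheel 'ROWS' [OPENING] [FORCE]. ROWS is JSON, a list of rows, each a list of 4 numbers: the shift along the tool's x, y, z in m, then the turn about the tool's z in degrees. A call has 1 to 10 rows; each row shifts and turns the commanded pose from where the row before left it, along the tool's axes as they then stand; what a row does not reach is not made up. A row lasts 1/10 s, in which the tool goes at most 50 mm and 8.59 degrees, less where a joint would pass 70% of its speed; a pose out of reach is approached as far as the arm can. A call is refused whole if a number of a shift passes 0.05 or a number of a turn 8.59, either way. A call with a gripper value outside its range is refused whole. OPENING is the finger opening in m, from 0 to 0.0854, set as the call begins (- or left out, the last holds). The fingers move at their own pace and stop on an object; FORCE is the grip in N (left out, the last holds). Time passes only in rows, so rows that do not move let the fingers close. It gives the time, the measured TCP pose, the force, the opening and the grip force at its end, in the units of the state.
- r.sense(): the state, without advancing time (a new reading comes with each control period).
- r.snapshot(name): name is "scene" or "top" or "wrist"; returns the picture (420x560x3 uint8, red, green, blue); there is no depth.
- r.camera_params(name): a dict with "fx", "fy", "cx", "cy" (pixels), "D" ([k1, k2, p1, p2, k3] as OpenCV has them; the pictures are not rectified), "R" (3x3) and "t" (3): a world point X has camera coordinates R X + t; the wrist camera has in their place "mount" (4x4, takes a point from camera to tool coordinates, whose origin is the TCP and whose axes are the flange's). Camera axes: x right, y down, z forward; pixel columns grow to the right and rows downward; lengths in mm; the calibration is good to about 2 mm. A picture is of the moment at which its call begins: read the wrist's pose just before it. camera_params takes no time and is no camera call.
- r.hand_in(): hands the job in; it is judged then, once.
The state is a dict: "time": time; "joint_pos": joint angles; "qd": joint speeds; "joint_efforts": joint torques, N m; "tool_pos": TCP position; "tcp_rot": TCP orientation; "ft_force": force on the tool from outside, world axes, zero at the start; "wrist_torque": the same for the moment, N m; "finger_gap": finger opening in mm; "grip_force": force on a finger pad.
Only numpy, scipy, OpenCV 4.12 (cv2) and the standard library are available. Lean on these libraries where they do the work, as an engineer would, in place of code of your own. Each camera call takes 0.05 s, during which the arm holds its last target. There are 200 camera calls.

## Working session

There is one attempt and no reset: what is moved stays moved. The work goes in short steps, Python scripts to look and compute and a shell command to move; the robot and the scene stay as the last step left them, time stands still between calls to the robot, and variables do not carry over. Pictures are saved under pics/ and viewed, at most 12 in all, crops included, and the job is handed in when it is done.

```bash
mkdir -p pics; ls; cat > h.py <<'E'
import numpy as np, cv2
from bench import r
from scipy.spatial.transform import Rotation as Ro
def cam(n):
    c=r.camera_params(n);K=np.array([[c['fx'],0,c['cx']],[0,c['fy'],c['cy']],[0,0,1.]]);D=np.array(c['D'],float)
    if 'mount' in c:
        s=r.sense();M=np.array(c['mount']);T=np.eye(4);T[:3,:3]=Ro.from_euler('xyz',s['tcp_rot'],degrees=True).as_matrix();T[:3,3]=s['tool_pos']
        W=np.linalg.inv(T@M);return K,D,W[:3,:3],W[:3,3]
    return K,D,np.array(c['R']),np.array(c['t'])
def cast(C,px,z):
    K,D,R,t=C;u=cv2.undistortPoints(np.array(px,float).reshape(-1,1,2),K,D).reshape(-1,2)
    d=np.c_[u,np.ones(len(u))]@R;o=-R.T@t
    return o+d*((z-o[2])/d[:,2])[:,None]
def proj(C,X):
    K,D,R,t=C;return cv2.projectPoints(np.array(X,float).reshape(-1,1,3),cv2.Rodrigues(R)[0],t,K,D)[0].reshape(-1,2)
def snap(n,f):
    C=cam(n);im=r.snapshot(n);cv2.imwrite('pics/'+f+'.png',im[:,:,::-1]);return C,im
E
python3 - <<'E'
from h import *
for n in('top','scene','wrist'): C,im=snap(n,n+'0');print(n,-C[2].T@C[3],C[0][0,0])
a=[cv2.imread(f'pics/{n}0.png') for n in('top','scene')]
s=r.sense();print(s,r.tcp_to_grasp)
E
```

```text
pics
top [ 441.40919863  -10.46470454 1568.31232146] 509.44338920781126
scene [1270.80674827  -26.09294919 1093.58585839] 472.59993061240397
wrist [ 323.38351045 -509.68592888  374.0986039 ] 339.25428240770276
{'time': 0.15, 'joint_pos': array([-6.98663062e+01,  7.50538087e+00,  8.53153615e+01,  1.19983136e-03,
        8.72604569e+01, -4.89288540e+00]), 'qd': array([ 0.00538235, -0.13946431, -0.11846696, -0.05908001,  0.05826509,
        0.06727879]), 'joint_efforts': array([ 9.12609175e-04, -5.70063794e+01, -5.01157880e+01, -1.80039201e-04,
        9.56588628e-03,  5.09723634e-05]), 'tool_pos': array([ 253.70809067, -543.26091679,  230.47920942]), 'tcp_rot': array([-1.79919199e+02, -8.11975107e-03,  2.50265153e+01]), 'ft_force': array([-0.03079177, -0.85968712,  0.33173321]), 'wrist_torque': array([ 0.01028214, -0.02161265, -0.01640342]), 'grip_force': 0.0, 'finger_gap': 85.09680332632017} 18.700000000000003
```

View pics/top0.png

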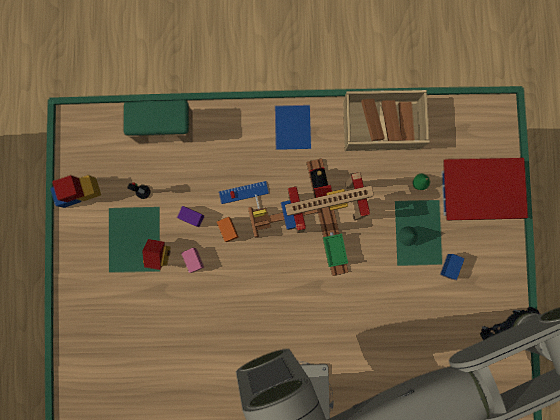

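View pics/scene0.png

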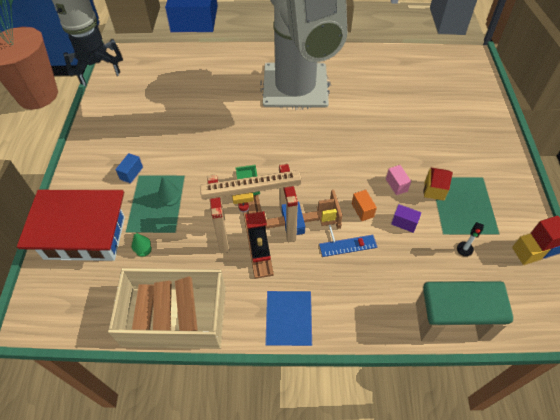

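The top view shows four boxes of the container's shape: orange (228,229), purple (190,215), pink (192,260) and blue (452,266). Only the one at (228,229) is orange, and it also lies just beyond the end of the leg. The wagon is at (335,250), the engine at (318,178) and the red mark at about (234,195). I'll confirm in an enlarged crop.

```bash
python3 - <<'E'
from h import *
im=cv2.imread('pics/top0.png')
cv2.imwrite('pics/topc.png',cv2.resize(im[150:280,205:375],None,fx=4.5,fy=4.5,interpolation=cv2.INTER_CUBIC))
C=cam('top');hsv=cv2.cvtColor(im,cv2.COLOR_BGR2HSV)
def blob(lo,hi,win,z,nm):
    x0,y0,x1,y1=win;m=np.zeros(im.shape[:2],np.uint8);m[y0:y1,x0:x1]=cv2.inRange(hsv,lo,hi)[y0:y1,x0:x1]
    cs=cv2.findContours(m,0,1)[0];c=max(cs,key=cv2.contourArea);b=cv2.boxPoints(cv2.minAreaRect(c))
    P=cast(C,b,z);e=[np.linalg.norm(P[1]-P[0]),np.linalg.norm(P[2]-P[1])];v=P[1]-P[0] if e[0]>e[1] else P[2]-P[1]
    print(nm,cv2.minAreaRect(c),P.mean(0).round(1),np.round(e,1),'yaw',np.degrees(np.arctan2(v[1],v[0])).round(1))
blob((5,150,120),(16,255,255),(210,205,245,250),50,'orange')
blob((100,100,60),(125,255,255),(215,175,275,210),2,'ruler')
blob((0,150,90),(4,255,255),(215,175,275,210),10,'mark')
blob((50,120,40),(85,255,255),(318,225,355,275),35,'wagon')
blob((20,150,120),(35,255,255),(240,200,275,225),66,'lever')
E
```

```text
orange ((225.92604064941406, 228.82247924804688), (21.4615421295166, 13.076925277709961), 67.38013458251953) [520.5 186.8  50. ] [39.1 64.4] yaw -158.4
ruler ((243.47056579589844, 192.1176300048828), (12.581964492797852, 47.94162368774414), 77.47119140625) [635.4 136.9   2. ] [148.5  39.3] yaw -78.8
mark ((232.17649841308594, 194.20590209960938), (6.305926322937012, 2.1828207969665527), 75.96376037597656) [628.8 171.1  10. ] [ 6.7 19.6] yaw -166.9
wagon ((335.049072265625, 249.85809326171875), (29.820016860961914, 18.7984561920166), 78.11134338378906) [ 450.  -138.3   35. ] [56.7 89.4] yaw -169.9
lever ((258.76470947265625, 211.55880737304688), (2.9104275703430176, 12.369317054748535), 75.96376037597656) [568.4  86.6  66. ] [36.6  8.7] yaw -77.3
```

View pics/topc.png

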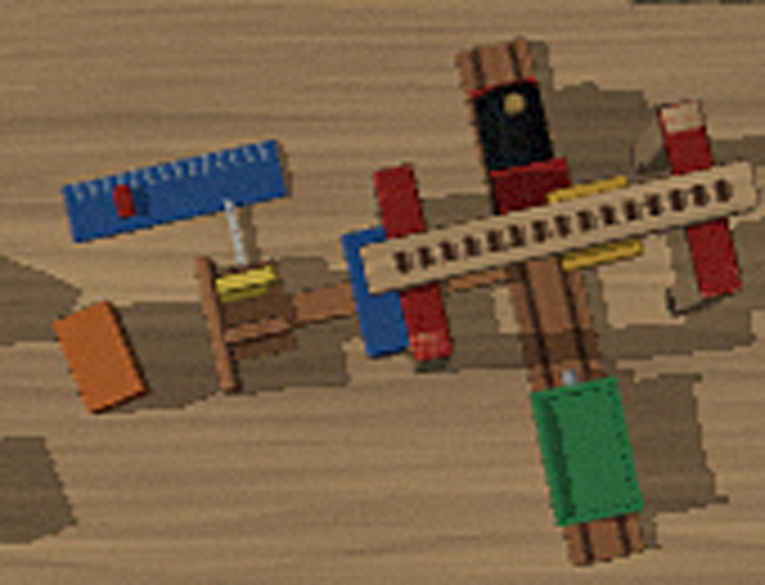

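The crop confirms it: the box beyond the end board, at about (100,357) in the crop, is orange with a long side of 64 mm. The gantry pose follows from the ruler: origin near (583,-113), yaw 11.2°. The lever's measured position agrees with that. Moving now.

```bash
python3 -m handwheel '[[0.02,-0.021,0],[0.033,-0.035,0.002],[0.033,-0.035,0.002],[0.033,-0.035,0.002],[0.033,-0.035,0.002],[0.033,-0.035,0.002],[0.033,-0.035,0.002],[0.033,-0.035,0.002],[0.033,-0.035,0.002],[0.033,-0.035,0.002]]' 0.085 40 2>&1 | tail -15; sed -n 1,5p h.py >/dev/null
```

```text
invalid input at $[0]: expected 4 numbers
```

```bash
python3 -m handwheel '[[0.02,-0.021,0,0],[0.033,-0.035,0.002,0],[0.033,-0.035,0.002,0],[0.033,-0.035,0.002,0],[0.033,-0.035,0.002,0],[0.033,-0.035,0.002,0],[0.033,-0.035,0.002,0],[0.033,-0.035,0.002,0],[0.033,-0.035,0.002,0],[0.033,-0.035,0.002,0]]' 0.085 40
python3 -m handwheel '[[0.033,-0.035,0.002,0],[0.033,-0.035,0.002,0],[0.033,-0.035,0.002,0],[0.033,-0.035,0.002,0],[0.033,-0.035,0.002,1],[0.033,-0.035,0.002,2],[0.004,-0.004,0,0],[0,0,0,0],[0,0,0,0]]'
cat >> h.py <<'E'
def go(target,yaw=None):
    s=r.sense();Rm=Ro.from_euler('xyz',s['tcp_rot'],degrees=True).as_matrix()
    print('at',s['time'],s['tool_pos'].round(1),s['tcp_rot'].round(2),'gap',round(s['finger_gap'],1),'F',s['ft_force'].round(1),
      'tool shift mm',(Rm.T@(np.array(target)-s['tool_pos'])).round(1),'tool turn',None if yaw is None else round(s['tcp_rot'][2]-yaw,2))
def blob(C,im,lo,hi,win,z,nm):
    hsv=cv2.cvtColor(im,cv2.COLOR_RGB2HSV)
    x0,y0,x1,y1=win;m=np.zeros(im.shape[:2],np.uint8);m[y0:y1,x0:x1]=cv2.inRange(hsv,lo,hi)[y0:y1,x0:x1]
    c=max(cv2.findContours(m,0,1)[0],key=cv2.contourArea);b=cv2.boxPoints(cv2.minAreaRect(c))
    P=cast(C,b,z);e=[np.linalg.norm(P[1]-P[0]),np.linalg.norm(P[2]-P[1])];v=P[1]-P[0] if e[0]>e[1] else P[2]-P[1]
    print(nm,np.round(cv2.minAreaRect(c)[0]),P.mean(0).round(1),np.round(e,1),'yaw',np.degrees(np.arctan2(v[1],v[0])).round(1))
E
python3 - <<'E'
from h import *
C,im=snap('wrist','w1');go((520,187,120),21.6);print(-C[2].T@C[3],C[2][2])
print(proj(C,[[520.5,186.8,50],[629,171,10]]))
E
```

```text
time: 1.15
tool_pos: [399.0, -103.2, 213.2]
tcp_rot: [180.0, -0.0, 25.0]
ft_force: [0.2, 1.1, 0.5]
finger_gap: 85.0
grip_force: 0.0
time: 2.05
tool_pos: [492.2, 173.1, 201.0]
tcp_rot: [180.0, 0.1, 22.0]
ft_force: [-0.9, 0.4, 0.3]
finger_gap: 85.0
grip_force: 0.0
at 2.1 [492.3 172.7 201.2] [1.7998e+02 3.0000e-02 2.1980e+01] gap 85.2 F [ 0.2  1.8 -0.4] tool shift mm [31.1 -2.9 81.2] tool turn 0.38
[563.53089987 203.21493696 344.68545626] [-0.28200306 -0.11488287 -0.95251047]
[[277.60326664 155.61008074]
 [337.96520551  46.40706653]]
```

View pics/w1.png

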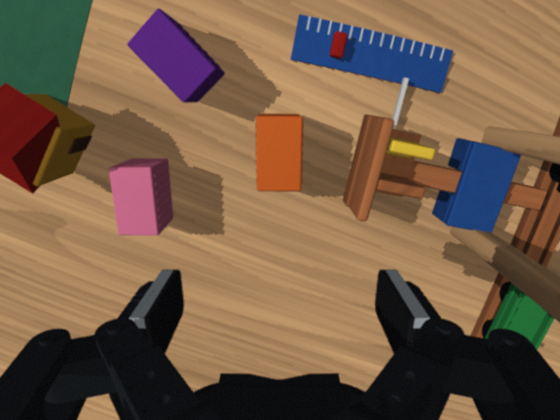

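The wrist view shows the container at (279,152), mark at (339,44), pointer tip at (405,80) and the open lever at (411,150). The container is nearly aligned with the fingers.

```bash
python3 - <<'E'
from h import *
im=cv2.imread('pics/w1.png')[:,:,::-1];C=cam('wrist')
blob(C,im,(5,150,150),(16,255,255),(240,105,310,200),50,'orange')
blob(C,im,(100,120,60),(125,255,255),(285,10,460,98),3,'ruler')
blob(C,im,(0,150,60),(4,255,255),(320,25,355,62),10,'mark')
blob(C,im,(20,150,100),(35,255,255),(380,130,440,165),66,'lever')
go((520.5,187,120),21.6)
E
```

```text
orange [278. 153.] [522.2 186.2  50. ] [38.  64.6] yaw -157.0
ruler [371.  53.] [638.  136.7   3. ] [ 39.5 149.3] yaw -78.3
mark [338.  44.] [631. 171.  10.] [21.  10.2] yaw 11.9
lever [411. 150.] [569.4  86.5  66. ] [12.7 40.1] yaw -78.9
at 2.1 [492.3 172.7 201.2] [1.7998e+02 3.0000e-02 2.1980e+01] gap 85.2 F [ 0.2  1.8 -0.4] tool shift mm [31.6 -2.7 81.2] tool turn 0.38
```

```bash
python3 -m handwheel '[[0.016,-0.001,0.02,-0.4],[0.017,-0.001,0.04,0],[0,0,0.04,0],[0,0,0.04,0],[0,0,0.03,0],[0,0,0.013,0],[0,0,0,0]]'
python3 -m handwheel '[[0,0,0,0],[0,0,0,0],[0,0,0,0],[0,0,0,0],[0,0,0,0],[0,0,0,0]]' 0.03 40
```

```text
time: 2.8
tool_pos: [520.8, 186.7, 16.7]
tcp_rot: [-180.0, 0.2, 22.3]
ft_force: [-0.6, -0.2, 0.2]
finger_gap: 85.3
grip_force: 0.0
time: 3.4
tool_pos: [524.0, 188.6, 20.4]
tcp_rot: [180.0, -0.2, 22.4]
ft_force: [-0.4, -1.2, 7.6]
finger_gap: 39.5
grip_force: 41.9
```

```bash
python3 -m handwheel '[[0,0,-0.02,0],[0,0,-0.04,0],[0,0,-0.04,0],[-0.02,0,-0.03,0],[-0.04,0,0,0],[-0.02,0,0,0],[0,0,0,0]]' 
python3 - <<'E'
from h import *
go((450,-137,150),11.0)
C,im=snap('wrist','w2')
g=np.array([583.5,-113]);th=np.radians(11.3);
print(proj(C,[[450,-137,40]]))
E
```

```text
time: 4.1
tool_pos: [446.5, 157.2, 148.6]
tcp_rot: [180.0, 0.0, 22.4]
ft_force: [0.1, -0.1, -1.3]
finger_gap: 39.1
grip_force: 40.8
at 4.1 [446.5 157.2 148.6] [1.800e+02 1.000e-02 2.244e+01] gap 39.1 F [ 0.1 -0.1 -1.3] tool shift mm [-109.   273.3   -1.4] tool turn 11.44
[[568.11991947 314.32201684]]
```

View pics/w2.png

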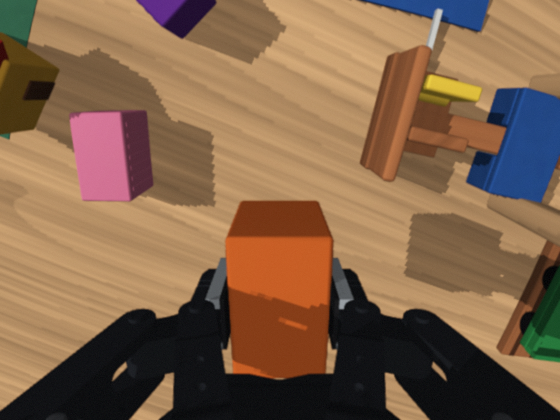

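```bash
python3 -m handwheel '[[0,0,0,5.7],[-0.007,0.018,0,5.7],[-0.0145,0.037,0,0],[-0.0145,0.037,0,0],[-0.0145,0.037,0,0],[-0.0145,0.037,0,0],[-0.0145,0.037,0,0],[-0.0145,0.037,0,0],[-0.0145,0.037,0,0],[-0.005,0.013,0,0]]' 
python3 -m handwheel '[[0,0,0,0],[0,0,0,0]]' 
python3 - <<'E'
from h import *
go((450,-137,150),11.0)
C,im=snap('wrist','w3')
print(proj(C,[[450,-137,40]]))
hsv=cv2.cvtColor(im,cv2.COLOR_RGB2HSV);m=cv2.inRange(hsv,(50,120,30),(85,255,255))
print([(cv2.contourArea(c),cv2.boundingRect(c)) for c in cv2.findContours(m,0,1)[0] if cv2.contourArea(c)>80])
E
```

```text
time: 5.15
tool_pos: [394.4, -152.2, 148.9]
tcp_rot: [179.9, -0.0, 10.9]
ft_force: [0.2, 0.5, -0.5]
finger_gap: 39.5
grip_force: 40.9
time: 5.35
tool_pos: [394.8, -149.0, 148.4]
tcp_rot: [-180.0, -0.0, 11.0]
ft_force: [-0.6, 0.3, -2.1]
finger_gap: 39.2
grip_force: 40.9
at 5.35 [ 394.8 -149.   148.4] [-1.7998e+02 -2.0000e-02  1.0970e+01] gap 39.2 F [-0.6  0.3 -2.1] tool shift mm [56.5 -1.2 -1.5] tool turn -0.03
[[278.48036064 130.45610528]]
[(10479.5, (236, 61, 88, 134)), (11393.5, (472, 0, 88, 239))]
```

View pics/w3.png

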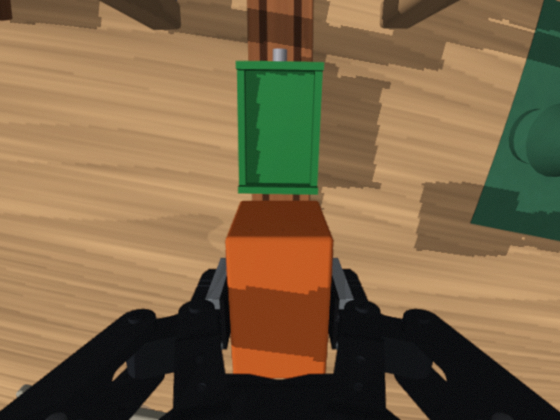

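The container is held upright at (279,300), and the tray spans columns 237–323 and rows 61–193. Next I compute both centres.

```bash
python3 - <<'E'
from h import *
C=cam('wrist');s=r.sense()
P=cast(C,[[236.5,61.5],[323.5,61.5],[319.5,193],[237.5,193]],54);print(P.round(1),P.mean(0).round(1))
print('len',np.linalg.norm(P[:2].mean(0)-P[2:].mean(0)),'yaw',np.degrees(np.arctan2(*(P[:2].mean(0)-P[2:].mean(0))[[1,0]])))
z=s['tool_pos'][2]
Q=cast(C,[[228.5,237],[331.5,237]],z+30);B=cast(C,[[239,202],[321,202]],z-20)
Rm=Ro.from_euler('xyz',s['tcp_rot'],degrees=True).as_matrix()
print('top edge tool',(Q-s['tool_pos'])@Rm,'bottom',(B-s['tool_pos'])@Rm)
go(P.mean(0))
E
```

```text
[[ 489.9 -100.6   54. ]
 [ 500.8 -156.7   54. ]
 [ 413.  -174.    54. ]
 [ 401.6 -115.4   54. ]] [ 451.3 -136.7   54. ]
len 89.56367378186864 yaw 10.320412586929027
top edge tool [[ 29.98240032 -19.26558026 -29.98608684]
 [ 29.9373787   18.08364686 -30.00215817]] bottom [[ 28.31929965 -21.0889637   20.01439051]
 [ 28.27278409  20.26046161  19.99659852]]
at 5.4 [ 394.8 -148.4  148.3] [-1.7998e+02 -1.0000e-02  1.1030e+01] gap 39.2 F [ 0.3 -0.2 -0.6] tool shift mm [57.7 -0.7 94.4] tool turn None
```

```bash
python3 -m handwheel '[[0.02,0,0.01,0],[0.03,0,0.02,0.5],[0.0115,0,0.025,0],[0,0,0.015,0],[0,0,0.008,0],[0,0,0.005,0],[0,0,0.0,0]]' 
python3 -m handwheel '[[0,0,0.003,0],[0,0,0,0]]'; python3 -m handwheel '[[0,0,0.002,0],[0,0,0,0]]'
```

```text
time: 6.1
tool_pos: [454.6, -136.7, 65.2]
tcp_rot: [-180.0, 0.0, 10.6]
ft_force: [0.3, 0.5, -0.3]
finger_gap: 39.3
grip_force: 40.9
time: 6.3
tool_pos: [455.1, -137.5, 62.9]
tcp_rot: [180.0, -0.1, 10.5]
ft_force: [-0.5, 0.2, -0.4]
finger_gap: 39.7
grip_force: 40.9
time: 6.5
tool_pos: [454.8, -137.4, 60.5]
tcp_rot: [180.0, -0.0, 10.5]
ft_force: [-0.1, 0.3, -0.6]
finger_gap: 39.2
grip_force: 40.9
```

```bash
python3 -m handwheel '[[0,0,0.0015,0],[0,0,0,0]]'; python3 -m handwheel '[[0,0,0.0015,0],[0,0,0,0]]'
```

```text
time: 6.7
tool_pos: [455.0, -137.4, 60.2]
tcp_rot: [180.0, -0.0, 10.5]
ft_force: [-6.0, 2.0, 13.2]
finger_gap: 39.3
grip_force: 42.6
time: 6.9
tool_pos: [455.2, -137.5, 60.2]
tcp_rot: [180.0, -0.0, 10.5]
ft_force: [-13.6, 4.9, 26.9]
finger_gap: 39.3
grip_force: 44.5
```

Contact came at the floor height. I'll take the load off and release.

```bash
python3 -m handwheel '[[0,0,-0.002,0],[0,0,0,0]]'; python3 -m handwheel '[[0,0,0,0],[0,0,0,0],[0,0,0,0],[0,0,0,0]]' 0.07; python3 -m handwheel '[[0,0,-0.02,0],[0,0,-0.04,0],[0,0,-0.04,0],[-0.02,0,-0.03,0],[-0.04,0,0,0],[-0.02,0,0,0],[0,0,0,0]]'
python3 - <<'E'
from h import *
C,im=snap('wrist','w4');go((0,0,0))
blob(C,im,(5,150,150),(16,255,255),(200,50,360,240),90,'orange')
E
```

```text
time: 7.1
tool_pos: [455.4, -137.6, 60.3]
tcp_rot: [179.9, -0.1, 10.5]
ft_force: [-2.8, 1.1, 9.0]
finger_gap: 39.3
grip_force: 42.1
time: 7.5
tool_pos: [454.5, -137.1, 59.0]
tcp_rot: [-180.0, 0.0, 10.5]
ft_force: [0.3, 0.1, 0.9]
finger_gap: 69.8
grip_force: 0.0
time: 8.2
tool_pos: [374.5, -152.3, 189.4]
tcp_rot: [180.0, -0.0, 10.4]
ft_force: [-0.5, 1.1, 0.3]
finger_gap: 70.1
grip_force: 0.0
at 8.25 [ 375.6 -152.1  189.4] [ 1.7996e+02 -5.0000e-02  1.0450e+01] gap 69.6 F [ 0.6 -0.1  0.3] tool shift mm [-342.  -217.8  189. ] tool turn None
orange [278.  97.] [ 452.  -136.9   90. ] [37.9 62.6] yaw -168.4
```

View pics/w4.png

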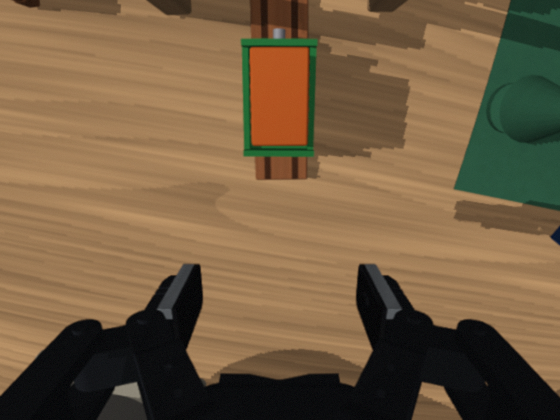

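The container stands upright inside the tray, its top at (278,97) in the picture. Next is the leg: translate, turn so that tool x points along gantry +y, then hover.

```bash
python3 -m handwheel '[[0.007,-0.019,0,0],[0.0146,-0.038,0,0],[0.0146,-0.038,0,0],[0.0146,-0.038,0,0],[0.0146,-0.038,0,0],[0.0146,-0.038,0,0],[0.007,-0.019,0,-4],[0,0,0,-8]]' 0.07
python3 -m handwheel '[[0,0,0,-8],[0,0,0,-8],[0,0,0,-8],[0,0,0,-8],[0,0,0,-8],[0,0,0,-8],[0,0,0,-8],[0,0,0,-8],[0,0,0,-8],[0,0,0,-6.8]]'
python3 -m handwheel '[[0,0,0,0],[0,0,0,0]]'
python3 - <<'E'
from h import *
go((547.7,87,130),101.3)
E
```

```text
time: 9.05
tool_pos: [420.5, 91.5, 189.0]
tcp_rot: [-179.9, 0.0, 22.9]
ft_force: [-0.2, -0.3, -0.2]
finger_gap: 69.6
grip_force: 0.0
time: 10.05
tool_pos: [420.4, 88.9, 188.9]
tcp_rot: [-180.0, -0.0, 101.7]
ft_force: [-0.6, -0.5, -0.3]
finger_gap: 70.1
grip_force: 0.0
time: 10.25
tool_pos: [420.2, 88.6, 189.0]
tcp_rot: [-180.0, -0.0, 101.1]
ft_force: [-0.1, 0.1, 0.1]
finger_gap: 70.5
grip_force: 0.0
at 10.25 [420.2  88.6 189. ] [-1.7998e+02 -1.0000e-02  1.0115e+02] gap 70.5 F [-0.1  0.1  0.1] tool shift mm [-26.2 124.9  59. ] tool turn -0.15
```

```bash
python3 -m handwheel '[[-0.006,0.02,0.004,0],[-0.01,0.035,0.01,0],[-0.01,0.035,0.01,0],[0,0.025,0.01,0],[0,0.01,0.01,0],[0,0,0,0],[0,0,0,0]]'
python3 - <<'E'
from h import *
go((547.7,87,130),101.3)
C,im=snap('wrist','w5')
th=np.radians(11.3);g=np.array([585.5,-112.5])
for p in [(29-5,197,66),(-10,197,66),(45,218,66),(-45,218,66),(85,200,11),(100,270,10)]:
    w=g+[p[0]*np.cos(th)-p[1]*np.sin(th),p[0]*np.sin(th)+p[1]*np.cos(th)];print(p,proj(C,[[*w,p[2]]]).round(0))
E
```

```text
time: 10.95
tool_pos: [547.0, 87.4, 144.8]
tcp_rot: [-179.9, -0.0, 101.2]
ft_force: [-0.6, 0.9, -0.1]
finger_gap: 70.1
grip_force: 0.0
at 10.95 [547.   87.4 144.8] [-1.7991e+02 -1.0000e-02  1.0124e+02] gap 70.1 F [-0.6  0.9 -0.1] tool shift mm [-0.5  0.6 14.8] tool turn -0.06
(24, 197, 66) [[312. 228.]]
(-10, 197, 66) [[264. 228.]]
(45, 218, 66) [[344. 199.]]
(-45, 218, 66) [[212. 199.]]
(85, 200, 11) [[377. 201.]]
(100, 270, 10) [[402. 118.]]
```

View pics/w5.png

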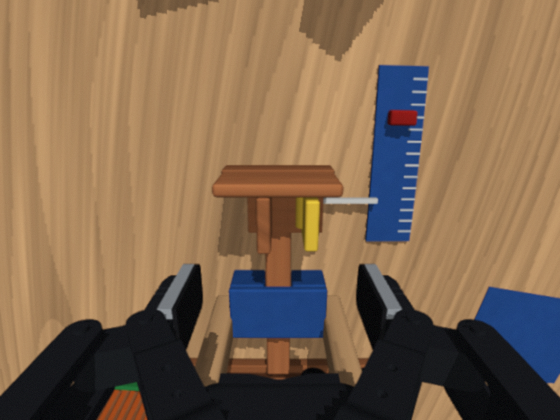

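The picture matches the model: pointer tip at (377,201), mark at (402,118), lever at (312,225) and board inner edge at about row 197. Now descending astride the cheek and lever.

```bash
python3 -m handwheel '[[0,0.0005,0.02,0],[0,0,0.03,0],[0,0,0.03,0],[0,0,0.02,0],[0,0,0.01,0],[0,0,0.0045,0],[0,0,0,0]]'
python3 -m handwheel '[[0.003,0,0,0],[0.003,0,0,0],[0.002,0,0,0],[0,0,0,0]]'
```

```text
time: 11.7
tool_pos: [548.3, 87.4, 31.5]
tcp_rot: [180.0, 0.0, 101.3]
ft_force: [0.1, 0.6, -0.0]
finger_gap: 69.8
grip_force: 0.0
time: 12.1
tool_pos: [547.5, 95.4, 31.8]
tcp_rot: [179.9, 0.0, 101.3]
ft_force: [-0.2, -2.4, 1.8]
finger_gap: 70.2
grip_force: 1.2
```

In contact with the board, -2.4 N. Sliding out most of the way, then a look.

```bash
python3 -m handwheel '[[0.004,0,0,0],[0.006,0,0,0],[0.008,0,0,0],[0.008,0,0,0],[0.008,0,0,0],[0.008,0,0,0],[0.006,0,0,0],[0.004,0,0,0],[0,0,0,0],[0,0,0,0]]'
python3 - <<'E'
from h import *
C,im=snap('wrist','w6');go((0,0,0))
th=np.radians(11.3);g=np.array([585.5,-112.5])
for p in [(85,260,8.5),(85,262,8.5),(100,270,10)]:
    w=g+[p[0]*np.cos(th)-p[1]*np.sin(th),p[0]*np.sin(th)+p[1]*np.cos(th)];print(p,proj(C,[[*w,p[2]]]).round(0))
E
```

```text
time: 13.1
tool_pos: [536.4, 146.4, 30.9]
tcp_rot: [180.0, 0.0, 101.3]
ft_force: [2.6, -4.1, 2.5]
finger_gap: 69.8
grip_force: 2.1
at 13.15 [536.4 146.3  30.9] [179.99   0.   101.34] gap 69.7 F [ 2.9 -3.3  1.3] tool shift mm [ -38.  -554.7   30.7] tool turn None
(85, 260, 8.5) [[430. 259.]]
(85, 262, 8.5) [[430. 255.]]
(100, 270, 10) [[460. 243.]]
```

View pics/w6.png

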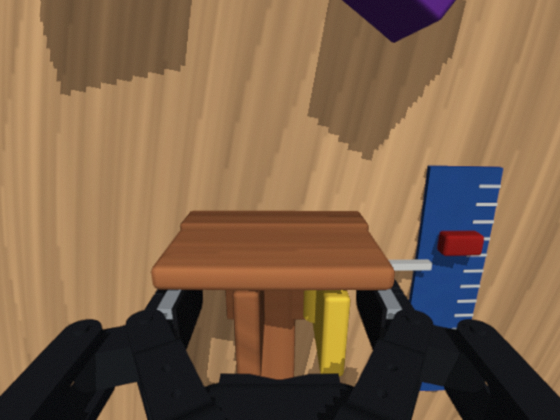

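The pointer tip is at (430,265) and the mark at (461,243). The lever is still open at (334,330).

```bash
cat > meas.py <<'E'
from h import *
import sys
def meas(name):
    C,im=snap('wrist',name);hsv=cv2.cvtColor(im,cv2.COLOR_RGB2HSV);th=np.radians(11.3);u=np.array([-np.sin(th),np.cos(th),0])
    out=[]
    for nm,lo,hi,z,cols in(('ptr',(0,0,130),(180,60,255),11,(410,432)),('mark',(0,150,110),(5,255,255),10,(430,490))):
        m=cv2.inRange(hsv,lo,hi);k=np.zeros_like(m);k[150:330,cols[0]:cols[1]]=m[150:330,cols[0]:cols[1]]
        c=max(cv2.findContours(k,0,1)[0],key=cv2.contourArea);rc=cv2.boundingRect(c);a=cv2.minAreaRect(c)
        P=cast(C,cv2.boxPoints(a),z);y=P@u;out.append(((y.max()+y.min())/2,rc,np.ptp(y).round(1)))
    print(out,'to go',round(out[1][0]-out[0][0],2));go((0,0,0))
meas(sys.argv[1])
E
python3 meas.py w7
```

```text
[(np.float64(32.58919044860533), (410, 259, 22, 12), np.float64(6.8)), (np.float64(44.86250803922104), (445, 232, 39, 22), np.float64(12.6))] to go 12.27
at 13.2 [536.4 146.2  30.8] [179.99   0.   101.32] gap 69.9 F [ 3.1 -3.8  2.1] tool shift mm [ -38.  -554.6   30.8] tool turn None
```

```bash
python3 -m handwheel '[[0.003,-0.001,0,0],[0.004,-0.0015,0,0],[0.003,0,0,0],[0.001,0,0,0],[0,0,0,0],[0,0,0,0],[0,0,0,0]]'; python3 meas.py w8
```

```text
time: 13.9
tool_pos: [532.0, 156.3, 30.9]
tcp_rot: [180.0, 0.0, 101.3]
ft_force: [3.1, -4.4, 2.2]
finger_gap: 69.7
grip_force: 2.3
[(np.float64(43.17504894457531), (410, 259, 22, 12), np.float64(6.8)), (np.float64(44.60782715641402), (446, 250, 38, 22), np.float64(13.3))] to go 1.43
at 13.95 [532.  156.3  30.9] [1.7997e+02 1.0000e-02 1.0130e+02] gap 70.3 F [ 3.8 -4.3  1.5] tool shift mm [ -49.  -552.3   30.6] tool turn None
```

```bash
python3 -m handwheel '[[0.0014,0,0,0],[0,0,0,0],[0,0,0,0]]'; python3 meas.py w9; python3 - <<'E'
import cv2
im=cv2.imread('pics/w9.png');cv2.imwrite('pics/w9c.png',cv2.resize(im[225:300,390:490],None,fx=8,fy=8,interpolation=cv2.INTER_NEAREST))
E
```

```text
time: 14.25
tool_pos: [531.7, 157.6, 30.9]
tcp_rot: [180.0, 0.0, 101.3]
ft_force: [3.2, -4.2, 1.8]
finger_gap: 70.3
grip_force: 2.4
[(np.float64(44.5001033237943), (410, 259, 22, 12), np.float64(6.8)), (np.float64(44.709290964594345), (446, 252, 37, 22), np.float64(13.3))] to go 0.21
at 14.3 [531.7 157.6  30.9] [1.7997e+02 1.0000e-02 1.0130e+02] gap 70.0 F [ 3.5 -4.   1.5] tool shift mm [ -50.3 -552.3   30.6] tool turn None
```

View pics/w9c.png

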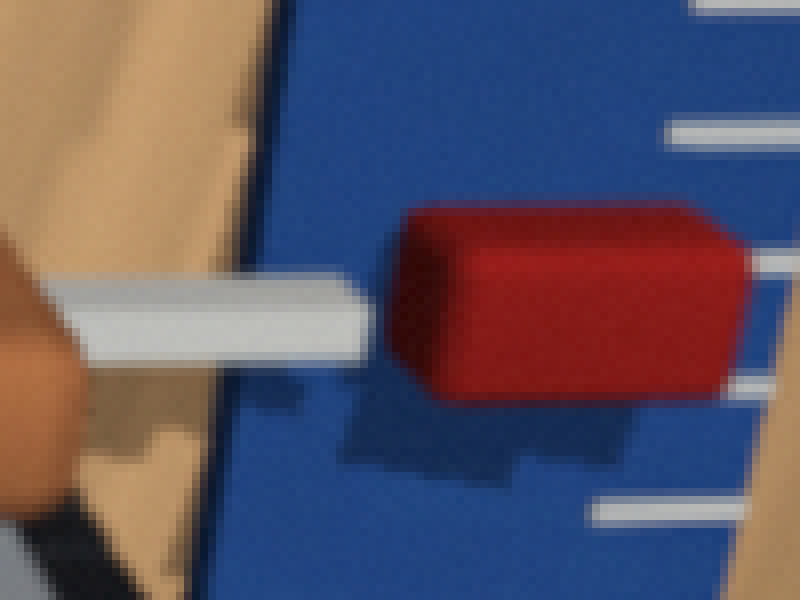

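The crop shows the top faces cleanly: mark top rows 248–402 and pointer top rows 307–365 (crop pixels). The upper strips are side faces that biased the masks.

```bash
python3 - <<'E'
from h import *
C=cam('wrist');f=lambda x,y:(390+x/8-.5,225+y/8-.5)
def y(pts,z):
    P=cast(C,[f(*p) for p in pts],z)-[585.5,-112.5,0];th=np.radians(11.3);return (P[:,1]*np.cos(th)-P[:,0]*np.sin(th)).round(2)
a=y([(450,248),(740,250),(730,402),(440,402)],10);b=y([(200,307),(370,307),(360,365),(200,365)],11)
print(a,a.mean(),b,b.mean());go((0,0,0))
E
```

```text
[274.32 273.83 262.   262.48] 268.1575 [270.61 270.44 266.01 266.2 ] 268.315
at 14.3 [531.7 157.6  30.9] [1.7997e+02 1.0000e-02 1.0130e+02] gap 70.0 F [ 3.5 -4.   1.5] tool shift mm [ -50.3 -552.3   30.6] tool turn None
```

Level within about 0.2 mm, with the gripper centred on the closed stack. Now squeezing.

```bash
python3 -m handwheel '[[0,0,0,0],[0,0,0,0],[0,0,0,0],[0,0,0,0],[0,0,0,0],[0,0,0,0],[0,0,0,0],[0,0,0,0]]' 0.02 40; python3 meas.py w10; python3 - <<'E'
import cv2
im=cv2.imread('pics/w10.png');cv2.imwrite('pics/w10c.png',cv2.resize(im[225:300,390:490],None,fx=8,fy=8,interpolation=cv2.INTER_NEAREST))
E
```

```text
time: 15.1
tool_pos: [531.4, 157.5, 32.4]
tcp_rot: [-180.0, 0.0, 101.3]
ft_force: [-7.8, -6.5, 19.5]
finger_gap: 28.7
grip_force: 43.1
[(np.float64(44.38657500322944), (410, 258, 22, 12), np.float64(6.9)), (np.float64(44.63450111919514), (445, 251, 38, 22), np.float64(13.4))] to go 0.25
at 15.15 [531.4 157.5  32.4] [-1.7998e+02  2.0000e-02  1.0132e+02] gap 28.7 F [-7.2 -7.  19.1] tool shift mm [ -50.1 -552.    32.6] tool turn None
```

View pics/w10.png

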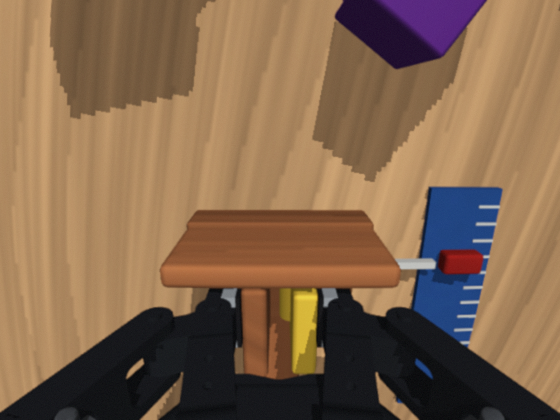

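The lever is shut: gap 28.7 mm, and in the picture the space between cheek (243–268) and lever (293–317) equals one thickness, as it should when closed. The pointer is still level with the mark. A short stability check, then hand in.

```bash
python3 -m handwheel '[[0,0,0,0],[0,0,0,0],[0,0,0,0],[0,0,0,0],[0,0,0,0],[0,0,0,0],[0,0,0,0],[0,0,0,0]]'; python3 meas.py w11; python3 - <<'E'
from h import *
C,im=snap('top','t2');blob(C,im,(5,150,120),(16,255,255),(310,220,360,275),90,'orange')
print(r.hand_in())
E
```

```text
time: 15.95
tool_pos: [531.4, 157.5, 32.4]
tcp_rot: [-180.0, 0.0, 101.3]
ft_force: [-8.1, -6.2, 18.1]
finger_gap: 28.3
grip_force: 43.1
[(np.float64(44.39844609903717), (410, 258, 22, 12), np.float64(6.9)), (np.float64(44.64744891330961), (445, 251, 38, 22), np.float64(13.4))] to go 0.25
at 16.0 [531.4 157.5  32.4] [-1.7997e+02  3.0000e-02  1.0132e+02] gap 28.5 F [-7.8 -6.8 20.2] tool shift mm [ -50.1 -552.    32.7] tool turn None
orange [336. 250.] [ 450.5 -136.5   90. ] [40.2 64.1] yaw -171.7
the job is handed in; nothing more can be done
None
```

The job is handed in, at about 16 s on the clock: the orange container stands upright in the green wagon, the pointer is within about 0.3 mm of the red mark by my camera measurement, and the arm still holds the leg there with the lever squeezed shut.

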